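# Register a pine block against the drilling jig's fence and end stop

### The job

Lay the thin pine block flat on the plywood drilling jig, its long side along the back fence, and push it home against the fence, leaning on it lightly (5 to 20 N) for a moment; then push it along the fence home against the set screw in the end stop and lean on it there in the same way. Let go and leave it touching fence and screw, square, for drilling. Never press it against fence or stop with more than 25 N, and leave the thick block, the tin, the tape roll and the settings of the stop and its screw as they are.

Things in the scene. Friction and masses are not known exactly. Their poses are not given: they have to be found in the camera images.
- thin_block: the workpiece: loose pine block 50 x 100 x 22 mm (its x, y, z), about 0.12 kg, the lower of the two loose pine blocks; lies flat; origin at the centre of its underside, long side along y; turned half round it is the same
- jig: fixed drilling jig: plywood bed 180 (x) x 250 (y) x 12 mm on 30 mm cleats; origin on the bench, the bed spans x -105..75, y -150..100 mm, its top at z = 42 mm. The back fence stands on it along its +x edge, the end stop towards its -y end; the part belongs in the corner between them
- fence: straight hardwood back fence of the jig, fixed, 25 thick (x) x 240 long (y) x 28 mm high above the bed; its axes are the jig's; origin at the foot of the middle of its working face (which looks to -x), so it lies at jig x = 50, y = -25, z = 42 mm
- end_stop: hardwood end stop 44 (x) x 26 (y) x 27 mm high, black knob to 39 mm, clamped at a different place each time; origin at the foot of its face (looks to +y), axes as the jig's, at jig x = 25, z = 42, y -85 to -65 mm. The part touches the 12 mm steel head of a set screw, 12 mm above the bed, that sticks out of this face to +y by 3 to 33 mm: set anew each time and not measured, so feel for it
- thick_block: bystander: loose pine block 60 x 120 x 50 mm high, not to be moved; origin at the centre of its underside, long side along y
- tin: bystander: round open tin, 71 mm across, 30 mm high, loose, not to be moved; origin at the centre of its underside
- roll: bystander: roll of brown tape lying flat, 93 mm across, 48 mm high, loose, not to be moved; origin at the centre of its underside
There are look-alikes about, which are no part of the job. What is shaped like the thin_block but turquoise is not meant.

How it is judged:
By the outcome, as a careful person would: the job done as asked, in the order asked, and still so for the second after the job is handed in, with the robot touching nothing.
It also fails if it takes over 62 s, if anything falls off the work surface, if the arm or the gripper's body presses on something with over 40 N, if the wrist force passes 120 N, or if a joint passes its speed limit or range.

### The arm

A 6-joint arm with a two-finger parallel gripper is mounted at the origin on the work surface; the furniture and walls round the work are solid. World frame = base frame: x ahead of the robot, y to its left, z up, the work surface at z = 0. Lengths are in m, angles in rad, forces in N, time in s.
With the tool pointing down it reaches from about 0.4 to 0.825 m from the base axis. Payload 7 kg.
Tool frame: the origin (TCP) lies between the finger pads; the fingertips stand arm.tip_extent ahead of it and the grasp point (between the pads) lies 3 mm ahead of it (arm.tip_extent is the distance from the TCP to the fingertips, in m); z points along the fingers, y is the direction in which the jaws open and shut (so a half turn about z gives the same grasp; the last joint's range is limited). The gripper opens to 88 mm and grips with 3 to 60 N. Pads are 19 mm wide; open, the fingers measure 130 mm over their backs; the gripper's body (78 mm by 193 mm) begins 47 mm behind the grasp point.
Start: joints at [-1.037, 0.359, 0.012, 0, -1.224, -0.288], TCP at [0.164, -0.655, 0.249] pointing down, gripper open.
Joint ranges: [-3.07, 3.07], [-1.43, 2.12], [-1.02, 1.25], [-3.03, 1.67], [-3.05, -0], [-3.03, 3.03]. Speed limits (rad/s): [2.39, 2.39, 3.01, 3.14, 3.14, 3.14].

### API

Orientations are given as [roll, pitch, yaw] about the fixed x, y, z axes, in that order (R = Rz(yaw) Ry(pitch) Rx(roll)).
In Python, from station import arm gives the robot as it stands.
- The arm moves only by the tool servo_tool, never from a script. Its argument "steps" is a list that holds one entry, the list of rows, each a list of 5 numbers: the finger opening in mm, from 0 to 87.6, then the shift along the tool's x, y, z in mm, then the turn about the tool's z in degrees. A call has 1 to 8 rows; each row shifts and turns the commanded pose from where the row before left it, along the tool's axes as they then stand; what a row does not reach is not made up. A row lasts 1/8 s, in which the tool goes at most 62.5 mm and 10.7 degrees, less where a joint would pass 70% of its speed; a pose out of reach is approached as far as the arm can. A call is refused whole if a number of a shift passes 62.5 or a number of a turn 10.7, either way. A call with a gripper value outside its range is refused whole. The fingers move at their own pace and stop on an object; "squeeze" is the grip in N (left out, the last holds). Time passes only in rows, so rows that do not move let the fingers close. It gives the time, the measured TCP pose, the force and the opening at its end, in the units of the state.
- arm.get_state(): the state, without advancing time (a new reading comes with each control period).
- arm.grab_frame(name): name is "side" or "top"; returns a dict with "image" (384x512x3 uint8, red, green, blue), "z_map" (384x512 float32, m along the optical axis (not along the pixel's ray), 0 where there is no reading), "camera_matrix" (3x3 intrinsics, pixels), "rvec" (rotation vector, rad) and "tvec" (3), from world to camera coordinates, as OpenCV has them. Camera axes: x right, y down, z forward; pixel columns grow to the right and rows downward; lengths in m; the calibration is good to about 2 mm. A picture is of the moment at which its call begins.
- arm.job_done(): hands the job in, once; it reports no verdict.
Trained networks look in a picture, given as the dict that the camera call returned (one of the last four; its "shot" number tells which), for a name from the list of things; names that differ only in an ending like _2 or _b are one class to them, and where a whole thing is asked for, a point or a joint stands for the part that bears it (a point fixed in the world has none). Each returns a list of dicts, best first, with "p" (0 to 1); they miss things now and then, are a little off and sometimes report something else, mostly with a low value. They report only what shows in the picture. A call takes as long as a camera call. They do not tell look-alikes from the thing itself.
- arm.search_frame(picture, thing): "extent" ([left, top, right, bottom] in pixels, round what is visible of it).
- arm.cut_out(picture, thing): "mask" (384x512 bool, what is visible of it) and "extent" ([left, top, right, bottom] in pixels, round what is visible of it).
- arm.landmark_of(picture, thing): "xy" ([column, row] in pixels: a listed point, or the origin of a listed thing).
The state is a dict: "t": time; "q": joint angles; "qd": joint speeds; "joint_efforts": joint torques, N m; "eef_pos": TCP position; "ee_rot": TCP orientation; "force": force on the tool from outside, world axes, zero at the start; "moment": the same for the moment, N m; "width": finger opening in m.
Only numpy, scipy, OpenCV 4.12 (cv2) and the standard library are available. Lean on these libraries where they do the work, as an engineer would, in place of code of your own. Each camera call takes 0.05 s, during which the arm holds its last target. There are 200 camera calls.

## Working session

There is one attempt and no reset: what is moved stays moved. The work goes in short steps, Python scripts to look and compute and a tool call to move; the robot and the scene stay as the last step left them, time stands still between calls to the robot, and variables do not carry over. Pictures are saved under pics/ and viewed, about 8 in all and at most 12, crops included, and the job is handed in when it is done.

Besides the shell and the picture viewer there is one more tool, called after ">>>" as name(argument=value, ...), one argument or row to a line, values as JSON. servo_tool: Moves the arm, as the interface text tells. Its arguments: {"type":"object","properties":{"steps":{"type":"array","items":{"type":"array","items":{"type":"array","items":{"type":"number"}}}},"squeeze":{"type":"number"}},"required":["steps"]}

```bash
mkdir -p pics; ls
cat > h.py <<'E'
import numpy as np, cv2
from station import arm
def cam(f):
    R=cv2.Rodrigues(np.array(f["rvec"],float))[0]; return np.array(f["camera_matrix"]),R,np.array(f["tvec"],float).ravel()
def cloud(f):
    K,R,t=cam(f); z=f["z_map"]; v,u=np.indices(z.shape)
    P=np.stack([(u-K[0,2])/K[0,0]*z,(v-K[1,2])/K[1,1]*z,z],-1)
    W=(P-t)@R; W[z<=0]=np.nan; return W
def save(f,n,crop=None,s=1):
    im=f["image"][:,:,::-1]
    if crop: l,t,r,b=crop; im=im[t:b,l:r]
    cv2.imwrite("pics/"+n,cv2.resize(im,None,fx=s,fy=s,interpolation=cv2.INTER_CUBIC))
E
python3 - <<'E'
from h import *
s=arm.get_state(); print({k:np.round(v,3).tolist() for k,v in s.items()}, arm.tip_extent)
for n in ("top","side"):
    f=arm.grab_frame(n); save(f,n+"0.png",s=1.5); np.save(n+"0.npy",cloud(f))
    W=cloud(f)
    for th in ("thin_block","jig","fence","end_stop","thick_block","tin","roll"):
        for r in arm.cut_out(f,th)[:3]:
            m=r["mask"]; p=W[m]; p=p[~np.isnan(p[:,0])]
            print(n,th,round(r["p"],2),np.round(r["extent"]).tolist(),np.round(np.median(p,0),3),np.round(np.percentile(p,95,axis=0),3)) if len(p) else print(n,th,"nodepth")
E
```

```text
pics
{'t': 0.0, 'q': [-1.037, 0.359, 0.011, -0.0, -1.224, -0.288], 'qd': [0.002, 0.001, -0.001, 0.001, -0.001, -0.0], 'joint_efforts': [-0.001, -58.272, 29.304, 6.997, 0.007, -0.0], 'eef_pos': [0.164, -0.654, 0.248], 'ee_rot': [3.14, -0.0, -2.896], 'force': [-0.275, 0.278, 0.779], 'moment': [-0.005, -0.032, 0.038], 'width': 0.088} 0.022
top thin_block 0.96 [207.0, 259.0, 242.0, 306.0] [0.342 0.084 0.021] [0.386 0.109 0.023]
top thin_block 0.77 [137.0, 216.0, 183.0, 240.0] [0.471 0.231 0.021] [0.492 0.28  0.023]
top jig 0.96 [242.0, 150.0, 365.0, 249.0] [ 0.533 -0.109  0.041] [0.617 0.001 0.07 ]
top jig 0.62 [126.0, 146.0, 182.0, 185.0] [0.621 0.241 0.048] [0.656 0.298 0.051]
top fence 0.77 [260.0, 148.0, 362.0, 183.0] [ 0.606 -0.124  0.069] [ 0.635 -0.022  0.071]
top end_stop 0.53 [321.0, 174.0, 355.0, 196.0] [ 0.554 -0.18   0.066] [ 0.573 -0.155  0.081]
top thick_block 0.68 [125.0, 144.0, 184.0, 187.0] [0.621 0.24  0.049] [0.653 0.296 0.051]
top tin 0.92 [250.0, 92.0, 278.0, 118.0] [ 0.768 -0.021  0.018] [0.796 0.006 0.03 ]
top tin 0.2 [321.0, 174.0, 354.0, 196.0] [ 0.552 -0.18   0.
[... 220 characters left out ...]
 [216.0, 153.0, 237.0, 182.0] [0.472 0.204 0.021] [0.495 0.277 0.024]
side thin_block 0.19 [254.0, 236.0, 277.0, 266.0] [ 0.553 -0.193  0.066] [ 0.573 -0.177  0.081]
side jig 0.73 [190.0, 197.0, 300.0, 286.0] [ 0.53  -0.152  0.042] [ 0.61  -0.009  0.07 ]
side fence 0.66 [272.0, 194.0, 302.0, 279.0] [ 0.599 -0.165  0.07 ] [ 0.635 -0.034  0.071]
side end_stop 0.77 [254.0, 237.0, 275.0, 264.0] [ 0.552 -0.193  0.066] [ 0.572 -0.177  0.081]
side thick_block 0.91 [262.0, 139.0, 290.0, 180.0] [0.62  0.201 0.049] [0.655 0.289 0.051]
side tin 0.96 [334.0, 202.0, 364.0, 230.0] [ 0.766 -0.023  0.019] [0.796 0.011 0.03 ]
side roll 0.68 [306.0, 154.0, 346.0, 191.0] [0.75  0.133 0.032] [0.789 0.195 0.049]
```

View pics/top0.png

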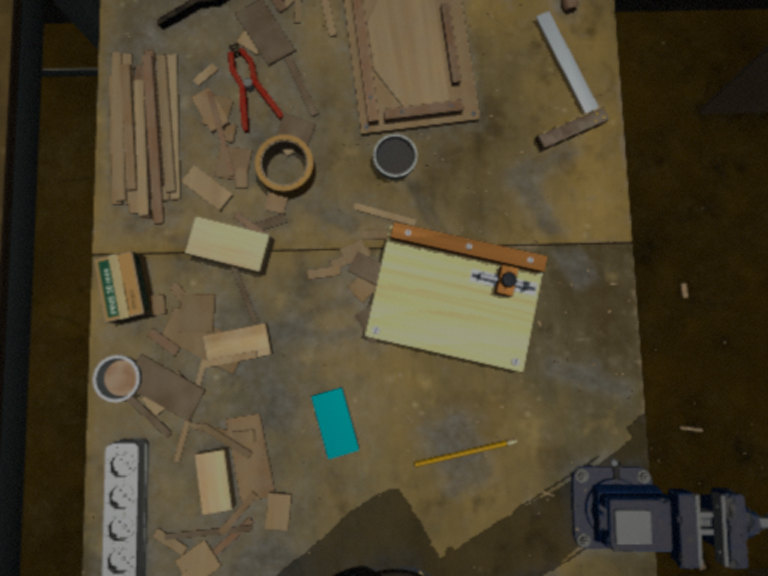

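Run:
```python
from h import *
W=np.load("top0.npy")
def rect(m,n):
    p=W[m][:,:2]; p=p[~np.isnan(p[:,0])]; c,s,a=cv2.minAreaRect((p*1000).astype(np.float32)); print(n,np.round(c,1),np.round(s,1),round(a,2),len(p))
v,u=np.indices(W.shape[:2]); Z=W[:,:,2]
def box(l,t,r,b): return (u>=l)&(u<=r)&(v>=t)&(v<=b)
rect(box(203,255,246,310)&(Z>.018)&(Z<.026),"blk A")
rect(box(133,212,187,244)&(Z>.018)&(Z<.026),"blk B")
rect(box(235,145,370,255)&(Z>.038)&(Z<.046),"bed")
rect(box(255,145,370,186)&(Z>.067)&(Z<.073),"fence+")
rect(box(318,172,357,198)&(Z>.064)&(Z<.073)&(W[:,:,0]<.585),"stop")
# fence face: line through fence-top points, per y bin min x
m=box(250,140,370,200)&(Z>.066)&(Z<.074)
p=W[m]
for y in np.arange(-.24,.0,.015):
    q=p[abs(p[:,1]-y)<.0075]
    if len(q): print(round(y,3),np.round([q[:,0].min(),q[:,0].max()],4),end=";")
```

```text
blk A [342.3  83.3] [100.1  49.9] 14.65 903
blk B [465.  239.6] [ 63.2 111.4] 2.51 956
bed [536.1 -86.7] [293.9 177.2] 75.78 6816
fence+ [ 594.3 -124. ] [239.   51.7] 75.79 1051
stop [ 558.7 -197.5] [59.5 53. ] 88.14 244
-0.24 [0.5676 0.591 ];-0.225 [0.5682 0.5961];-0.21 [0.5732 0.5985];-0.195 [0.5325 0.6032];-0.18 [0.5326 0.6065];-0.165 [0.5376 0.6111];-0.15 [0.5881 0.6141];-0.135 [0.5908 0.6192];-0.12 [0.5957 0.6218];-0.105 [0.5983 0.6269];-0.09 [0.6034 0.6292];-0.075 [0.6064 0.6344];-0.06 [0.6106 0.6371];-0.045 [0.614  0.6416];-0.03 [0.6185 0.6448];-0.015 [0.6215 0.6473];
```

The top view shows the turquoise look-alike at (223,282) in original pixels. There are pine candidates at (158,229) and (142,321). The jig is at about (305,200), with its fence at the top and the stop at (339,186). Next I check the candidates' heights and outlines.

Run:
```python
from h import *
f=arm.grab_frame("top"); save(f,"crop1.png",(60,130,400,350),2.3)
W=cloud(f); Z=W[:,:,2]; im=f["image"]
for n,(u,v) in dict(B=(158,229),C=(142,321)).items():
    print(n,W[v,u],im[v,u])
    m=(abs(Z-Z[v,u])<.004).astype(np.uint8)
    # connected component with colour similarity
    d=np.abs(im.astype(int)-im[v-3:v+4,u-3:u+4].reshape(-1,3).mean(0)).max(2)<45
    k,l=cv2.connectedComponents((m&d).astype(np.uint8)); c=l==l[v,u]
    p=W[c][:,:2]*1000; print(cv2.minAreaRect(p.astype(np.float32)),len(p),np.percentile(W[c][:,2],[5,50,95]))
# jig geometry
R=lambda a:np.array([[np.cos(a),-np.sin(a)],[np.sin(a),np.cos(a)]])
v,u=np.indices(Z.shape)
m=(u>235)&(u<370)&(v>140)&(v<260)&(W[:,:,2]>.066)&(W[:,:,2]<.074)
p=W[m][:,:2]; 
ys=np.arange(-.225,-.01,.01); e=[]; g=[]
for y in ys:
    q=p[(abs(p[:,1]-y)<.005)&(p[:,0]>.562+.25*(y+.24)-.004)]
    e.append(q[:,0].min()); g.append(q[:,0].max())
print("fence front",np.polyfit(ys,e,1),"back",np.polyfit(ys,g,1))
a=np.arctan(np.polyfit(ys,np.add(e,g)/2,1)[0]); print("jig yaw deg",-np.degrees(a))
jr=R(-a)
J=W[:,:,:2]@jr   # coords along jig axes (origin world)
b=(u>235)&(u<370)&(v>140)&(v<260)&(Z>.038)&(Z<.046)
print("bed along jig axes",np.percentile(J[b],[1,99],axis=0), "fence y ext",np.nanmin(J[m][:,1]),np.nanmax(J[m][:,1]), np.percentile(J[m][:,0],[98,99.5]))
s=(u>315)&(u<360)&(v>168)&(v<200)&(Z>.063)&(Z<.085)&(J[:,:,0]<.608)
print("stop",np.nanmin(J[s],0),np.nanmax(J[s],0),s.sum())
for z0 in (.048,.058): 
    s=(Z>z0)&(Z<.062)&(J[:,:,0]<.60)&(u>300)&(u<350)&(v>165)&(v<205); print("screw",z0,s.sum(), J[s][:6] if s.any() else "")
```

```text
B [0.46847978 0.23505147 0.02239679] [155 136 102]
((464.0918884277344, 251.7562255859375), (56.8411865234375, 131.60061645507812), 6.414478778839111) 942 [0.01889346 0.02109914 0.02517624]
C [0.26028811 0.26967813 0.02725047] [151 134 100]
((260.31024169921875, 269.4623107910156), (89.4865493774414, 45.5582160949707), 7.399810791015625) 747 [0.02619822 0.02865228 0.03081456]
fence front [0.2664563  0.62708217] back [0.24548196 0.651219  ]
jig yaw deg -14.35767678645025
bed along jig axes [[ 0.45405183 -0.09532824]
 [ 0.60714308  0.17873149]] fence y ext -0.09238606020140823 0.1467679386022231 [0.63146209 0.63220988]
stop [ 0.56056707 -0.08370981] [0.60796876 0.01662008] 249
screw 0.048 96 [[ 0.59902365 -0.02783939]
 [ 0.59619469 -0.02774339]
 [ 0.59383303 -0.02811493]
 [ 0.58577421 -0.00214563]
 [ 0.58639648 -0.00448447]
 [ 0.59273489 -0.02812235]]
screw 0.058 17 [[ 0.59619469 -0.02774339]
 [ 0.59383303 -0.02811493]
 [ 0.59133393 -0.02833528]
 [ 0.58302728 -0.0021704 ]
 [ 0.58358657 -0.0044446 ]
 [ 0.58465797 -0.00894963]]
```

View pics/crop1.png

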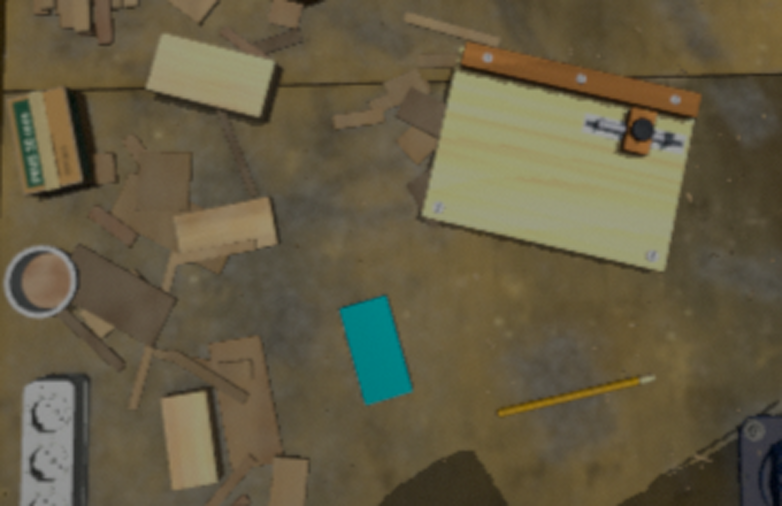

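B is 22 mm high, so it is the thin block. C is 28.6 mm high and is a scrap. I'll get accurate poses from the mask.

```bash
cat >> h.py <<'E'
A=np.radians(-14.36); JX=np.array([np.cos(A),np.sin(A)]); JY=np.array([-np.sin(A),np.cos(A)])
O=.5575*JX+.0522*JY   # jig origin in world
def tojig(p): d=np.asarray(p)[...,:2]-O; return np.stack([d@JX,d@JY],-1)
def toworld(j): return O+j[0]*JX+j[1]*JY
def delta(xy,z,yaw):
    "shift along present tool axes (mm) and turn (deg) to reach world xy,z,yaw(deg)"
    s=arm.get_state(); y=s["ee_rot"][2]; d=np.asarray(xy)-s["eef_pos"][:2]
    tx=np.array([np.cos(y),np.sin(y)]); ty=np.array([np.sin(y),-np.cos(y)])
    return np.round([1e3*d@tx,1e3*d@ty,1e3*(s["eef_pos"][2]-z),-((yaw-np.degrees(y)+180)%360-180)],1)
def st():
    s=arm.get_state(); print("t",round(s["t"],2),"p",np.round(s["eef_pos"],4),"yaw",np.round(np.degrees(s["ee_rot"]),2),"jig mm",np.round(1e3*tojig(s["eef_pos"]),1),"Fj",np.round([s["force"][:2]@JX,s["force"][:2]@JY,s["force"][2]],1),"w",round(s["width"],4))
E
python3 - <<'E'
from h import *
for n in ("top","side"):
    f=arm.grab_frame(n); W=cloud(f); Z=W[:,:,2]
    for r in arm.cut_out(f,"thin_block")[:3]:
        p=W[r["mask"]]; p=p[~np.isnan(p[:,0])]
        if abs(np.median(p[:,1])-.23)<.05:
            q=p[(p[:,2]>.0195)&(p[:,2]<.0255)][:,:2]*1e3
            print(n,r["p"],len(p),cv2.minAreaRect(q.astype(np.float32)),q.min(0),q.max(0))
    J=tojig(W)
    s=(abs(J[...,0]-.025)<.027)&(J[...,1]<0)&(J[...,1]>-.15)&(Z>.060)&(Z<.073)&(J[...,0]<.046)
    print("stop y",np.percentile(J[s][:,1],[2,50,98]))
    s=(abs(J[...,0]-.025)<.006)&(J[...,1]<0)&(J[...,1]>-.12)&(Z>.046)&(Z<.0645)
    print("screw?",np.round(np.c_[J[s],Z[s]]*1e3)[:25].tolist())
print(toworld((-.015,.03)))
print(delta((.468,.236),.12,-79.4))
E
```

```text
top 0.74 755 ((468.34649658203125, 234.86721801757812), (49.00074768066406, 99.47755432128906), 8.022384643554688) [446.00488824 183.16586195] [498.2388334  285.27843789]
stop y [-0.12185354 -0.09010309 -0.08042674]
screw? [[28.0, -54.0, 58.0], [29.0, -56.0, 58.0], [27.0, -54.0, 51.0], [26.0, -55.0, 58.0], [26.0, -57.0, 59.0], [27.0, -59.0, 58.0], [28.0, -62.0, 55.0], [28.0, -64.0, 55.0], [24.0, -53.0, 54.0], [23.0, -55.0, 59.0], [24.0, -57.0, 60.0], [24.0, -59.0, 59.0], [25.0, -62.0, 59.0], [26.0, -64.0, 56.0], [26.0, -67.0, 56.0], [26.0, -68.0, 60.0], [28.0, -71.0, 54.0], [29.0, -74.0, 53.0], [29.0, -76.0, 54.0], [30.0, -80.0, 56.0], [29.0, -81.0, 64.0], [21.0, -54.0, 56.0], [22.0, -56.0, 56.0], [22.0, -58.0, 57.0], [22.0, -60.0, 58.0]]
side 0.66 416 ((467.873291015625, 235.59310913085938), (50.28263854980469, 103.87989044189453), 9.51536750793457) [447.20867494 180.61311898] [500.39009574 285.39685141]
stop y [-0.12568405 -0.10249386 -0.08242474]
screw? [[24.0, -56.0, 61.0], [25.0, -52.0, 59.0], [24.0, -55.0, 58.0], [26.0, -57.0, 60.0], [28.0, -55.0, 59.0], [30.0, -53.0, 57.0], [28.0, -55.0, 56.0], [30.0, -56.0, 58.0], [21.0, -105.0, 62.0], [23.0, -105.0, 63.0], [24.0, -105.0, 62.0], [26.0, -106.0, 64.0], [28.0, -105.0, 63.0], [30.0, -104.0, 63.0], [21.0, -104.0, 59.0], [23.0, -106.0, 61.0], [25.0, -105.0, 60.0], [27.0, -105.0, 61.0], [28.0, -105.0, 61.0], [30.0, -105.0, 61.0], [19.0, -106.0, 57.0], [21.0, -104.0, 56.0], [23.0, -105.0, 57.0], [24.0, -104.0, 57.0], [27.0, -106.0, 59.0]]
[ 0.54593715 -0.05491561]
[-511.4  790.   128.6  -86.5]
```

>>> servo_tool(
  steps=[
    [[87, -50, 36, 0, 0], [87, -50, 36, 0, 0], [87, -50, 36, 0, 0], [87, -50, 36, 0, 0], [87, -50, 36, 0, 0], [87, -50, 36, 0, 0], [87, -50, 36, 0, 0], [87, -50, 36, 0, 0]],
  ],
  squeeze=15,
)

```text
t: 2.05
eef_pos: [0.4833, -0.2763, 0.249]
ee_rot: [-3.141, 0.001, -2.896]
force: [0.7, -0.8, 0.2]
width: 0.087
```

>>> servo_tool(
  steps=[
    [[87, -14, 60, 0, 0], [87, -14, 60, 0, 0], [87, -14, 60, 0, 0], [87, -14, 60, 0, 0], [87, -14, 60, 0, 0], [87, -14, 60, 0, 0], [87, -14, 60, 0, 0], [87, -10, 60, 0, 0]],
  ],
)

```text
t: 3.05
eef_pos: [0.4698, 0.216, 0.249]
ee_rot: [3.141, 0.001, -2.895]
force: [1.8, -0.9, -0.4]
width: 0.0872
```

>>> servo_tool(
  steps=[
    [[87, 0, 0, 16, -10.6], [87, 0, 0, 16, -10.6], [87, 0, 0, 16, -10.6], [87, 0, 0, 16, -10.6], [87, 0, 0, 16, -10.6], [87, 0, 0, 16, -10.6], [87, 0, 0, 16, -10.6], [87, 0, 0, 16, -10.6]],
  ],
)

```text
t: 4.05
eef_pos: [0.4702, 0.2139, 0.1203]
ee_rot: [-3.141, 0.0, -1.41]
force: [0.1, 0.5, -0.3]
width: 0.0872
```

Run:
```python
from h import *
st(); print(delta((.468,.235),.10,-81)); print(delta((.468,.235),.0255,-81))
```

```text
t 4.05 p [0.4702 0.2139 0.1203] yaw [-1.7997e+02  2.0000e-02 -8.0760e+01] jig mm [-155.1  271.7] Fj [-0.   0.5 -0.3] w 0.0872
[-21.1  -1.2  20.3   0.2]
[-21.1  -1.2  94.8   0.2]
```

>>> servo_tool(
  steps=[
    [[87, -21, -1, 20, 0], [87, 0, 0, 30, 0], [87, 0, 0, 25, 0], [87, 0, 0, 19, 0], [87, 0, 0, 0, 0], [40, 0, 0, 0, 0], [40, 0, 0, 0, 0], [40, 0, 0, 0, 0]],
  ],
)

```text
t: 5.05
eef_pos: [0.4681, 0.235, 0.0273]
ee_rot: [-3.14, 0.001, -1.416]
force: [0.9, -0.0, -0.6]
width: 0.0623
```

>>> servo_tool(
  steps=[
    [[40, 0, 0, 0, 0], [40, 0, 0, 0, 0], [40, 0, 0, 0, 0], [40, 0, 0, 0, 0]],
  ],
)

```text
t: 5.55
eef_pos: [0.4679, 0.2348, 0.0269]
ee_rot: [-3.141, 0.0, -1.416]
force: [-1.6, 0.5, 6.0]
width: 0.0499
```

>>> servo_tool(
  steps=[
    [[40, 0, 0, -20, 0], [40, 0, 0, -40, 0], [40, 0, 0, -50, 0], [40, 0, 0, 0, 0]],
  ],
)

```text
t: 6.05
eef_pos: [0.4697, 0.2364, 0.1403]
ee_rot: [-3.135, 0.004, -1.415]
force: [0.3, 0.2, -1.1]
width: 0.0501
```

Run:
```python
from h import *
st(); t=toworld((-.015,.018)); print(delta(t,.14,-104.36),delta(t,.069,-104.36))
s=arm.get_state(); y=np.degrees(s["ee_rot"][2])
f=arm.grab_frame("side"); save(f,"grip.png",(120,80,376,272),2.5)
```

```text
t 6.05 p [0.4697 0.2364 0.1403] yaw [-179.65    0.24  -81.08] jig mm [-161.1  293.3] Fj [ 0.3  0.2 -1.1] w 0.0501
[ 3.106e+02 -2.540e+01  3.000e-01  2.330e+01] [310.6 -25.4  71.3  23.3]
```

View pics/grip.png

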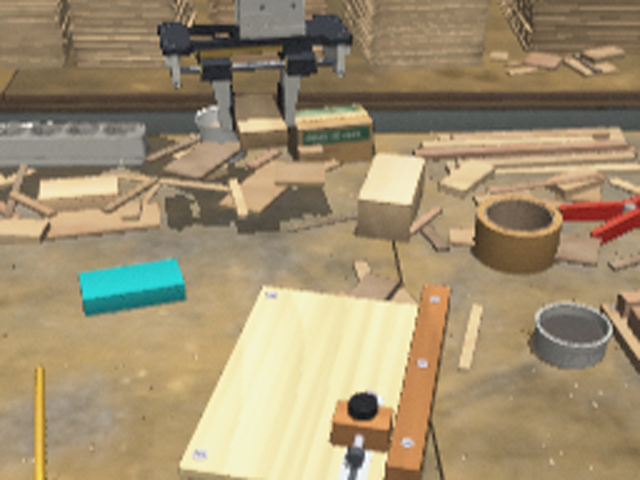

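>>> servo_tool(
  steps=[
    [[40, 51, -4, 0, 0], [40, 52, -4, 0, 0], [40, 52, -4, 0, 0], [40, 52, -4, 0, 0], [40, 52, -4, 0, 0], [40, 52, -5, 0, 8], [40, 0, 0, 0, 8], [40, 0, 0, 0, 7.3]],
  ],
)

```text
t: 7.1
eef_pos: [0.5395, -0.0699, 0.1346]
ee_rot: [3.139, -0.001, -1.829]
force: [0.2, -0.6, -0.3]
width: 0.0503
```

>>> servo_tool(
  steps=[
    [[40, 0, 0, 25, 0], [40, 0, 0, 20, 0], [40, 0, 0, 10, 0], [40, 0, 0, 0, 0]],
  ],
)

```text
t: 7.6
eef_pos: [0.5398, -0.0688, 0.0803]
ee_rot: [3.139, -0.001, -1.823]
force: [0.0, 0.3, -0.9]
width: 0.0498
```

Run:
```python
from h import *
st(); print(delta(toworld((-.015,.018)),.069,-104.36))
f=arm.grab_frame("top"); W=cloud(f); save(f,"ov.png",(220,120,390,270),4)
```

```text
t 7.6 p [ 0.5398 -0.0688  0.0803] yaw [ 1.7986e+02 -7.0000e-02 -1.0442e+02] jig mm [-17.5  15. ] Fj [-0.1  0.3 -0.9] w 0.0498
[-3.  -2.5 11.3 -0.1]
```

View pics/ov.png

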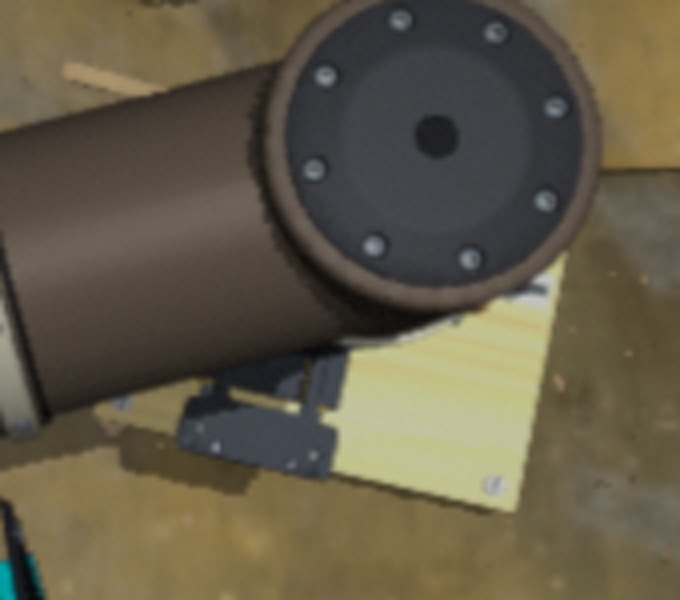

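The arm hides the block from above. The grip looks fine, so I set it down by touch.

>>> servo_tool(
  steps=[
    [[40, -3, -2, 6, 0], [40, 0, 0, 3, 0], [40, 0, 0, 1, 0], [40, 0, 0, 0, 0]],
  ],
)

```text
t: 8.15
eef_pos: [0.5432, -0.0663, 0.0716]
ee_rot: [-3.142, 0.0, -1.822]
force: [0.9, 0.6, -1.0]
width: 0.0499
```

>>> servo_tool(
  steps=[
    [[40, 0, 0, 0.5, 0], [40, 0, 0, 0.5, 0], [40, 0, 0, 0, 0]],
  ],
)

```text
t: 8.52
eef_pos: [0.5432, -0.0663, 0.0706]
ee_rot: [-3.142, 0.0, -1.822]
force: [-0.0, 0.7, -0.5]
width: 0.0499
```

>>> servo_tool(
  steps=[
    [[40, 0, 0, 0.7, 0], [40, 0, 0, 0.7, 0], [40, 0, 0, 0, 0]],
  ],
)

```text
t: 8.9
eef_pos: [0.5432, -0.0663, 0.0691]
ee_rot: [3.141, -0.0, -1.822]
force: [-0.4, -0.3, -1.2]
width: 0.05
```

>>> servo_tool(
  steps=[
    [[40, 0, 0, 0.6, 0], [40, 0, 0, 0, 0]],
  ],
)

```text
t: 9.15
eef_pos: [0.5433, -0.0663, 0.0689]
ee_rot: [-3.141, -0.0, -1.822]
force: [-2.2, 1.0, 3.8]
width: 0.05
```

>>> servo_tool(
  steps=[
    [[40, 0, 0, 0.6, 0], [40, 0, 0, 0, 0]],
  ],
)

```text
t: 9.4
eef_pos: [0.5433, -0.0663, 0.0689]
ee_rot: [-3.141, -0.0, -1.822]
force: [-4.3, 1.6, 10.6]
width: 0.0502
```

>>> servo_tool(
  steps=[
    [[64, 0, 0, 0, 0], [64, 0, 0, 0, 0], [64, 0, 0, -15, 0], [64, 0, 0, -35, 0], [0, 0, 0, 0, 0], [0, 0, 40, 0, 0], [0, 0, 40, 0, 0], [0, 0, 0, 0, 0]],
  ],
)

```text
t: 10.4
eef_pos: [0.4632, -0.0463, 0.1183]
ee_rot: [3.141, 0.0, -1.822]
force: [0.1, -0.5, 0.8]
width: 0.0294
```

>>> servo_tool(
  steps=[
    [[0, 0, 0, 0, 0], [0, 0, 0, 0, 0], [0, 0, 0, 0, 0], [0, 0, 0, 0, 0]],
  ],
)

```text
t: 10.9
eef_pos: [0.4659, -0.0465, 0.1177]
ee_rot: [3.141, -0.0, -1.823]
force: [-0.1, 0.1, -0.2]
width: 0.0006
```

Run:
```python
from h import *
st()
f=arm.grab_frame("side"); save(f,"placed.png",(170,130,350,290),4); W=cloud(f); J=tojig(W); Z=W[...,2]
m=(Z>.060)&(Z<.068)&(abs(J[...,0]+.015)<.045)&(abs(J[...,1]-.02)<.07)
p=(J[m]*1e3).astype(np.float32); print(len(p),cv2.minAreaRect(p),np.percentile(p,[1,99],axis=0))
```

```text
t 10.9 p [ 0.4659 -0.0465  0.1177] yaw [ 1.7998e+02 -2.0000e-02 -1.0444e+02] jig mm [-94.6  18.3] Fj [-0.2  0.1 -0.2] w 0.0006
658 ((-14.173166275024414, 19.949119567871094), (50.2950439453125, 104.2549819946289), 1.6264759302139282) [[-38.50932682 -29.8881016 ]
 [ 10.72904387  69.09186707]]
```

View pics/placed.png

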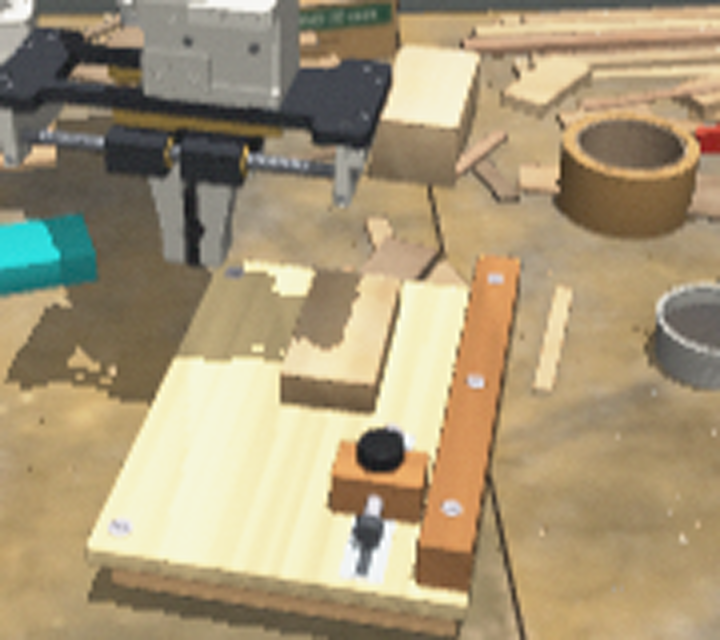

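>>> servo_tool(
  steps=[
    [[0, 0, 0, 25, 0], [0, 0, 0, 24, 0], [0, 0, 0, 0, 0], [0, 0, -10, 0, 0], [0, 0, -8, 0, 0], [0, 0, -6, 0, 0], [0, 0, -6, 0, 0], [0, 0, 0, 0, 0]],
  ],
)

```text
t: 11.95
eef_pos: [0.4952, -0.0539, 0.069]
ee_rot: [-3.141, 0.0, -1.823]
force: [0.1, -0.2, 0.2]
width: 0.0004
```

```bash
cat > blk.py <<'E'
from h import *
st()
f=arm.grab_frame("side"); W=cloud(f); J=tojig(W); Z=W[...,2]; im=f["image"]
m=(Z>.061)&(Z<.0675)&(J[...,0]>-.05)&(J[...,0]<.049)&(abs(J[...,1]-.005)<.085)&(im.min(2)>55)
k,l,s,_=cv2.connectedComponentsWithStats(m.astype(np.uint8)); m=l==1+s[1:,4].argmax()
p=(J[m]*1e3).astype(np.float32); print(len(p),cv2.minAreaRect(p),np.percentile(p,[1,99],axis=0).round(1).tolist())
E
python3 blk.py
```

```text
t 11.95 p [ 0.4952 -0.0539  0.069 ] yaw [-1.7999e+02  1.0000e-02 -1.0444e+02] jig mm [-64.4  18.4] Fj [ 0.2 -0.2  0.2] w 0.0004
642 ((-14.368328094482422, 20.588783264160156), (50.371341705322266, 102.7912368774414), 1.1964555978775024) [[-38.5, -29.6], [10.9, 68.7]]
```

>>> servo_tool(
  steps=[
    [[0, 0, -5, 0, 0], [0, 0, -4, 0, 0], [0, 0, -4, 0, 0], [0, 0, -4, 0, 0], [0, 0, -4, 0, 0], [0, 0, -4, 0, 0], [0, 0, 0, 0, 0]],
  ],
)

```text
t: 12.88
eef_pos: [0.5196, -0.0601, 0.069]
ee_rot: [-3.141, 0.0, -1.823]
force: [-0.6, -0.0, -0.2]
width: 0.0008
```

```bash
python3 blk.py
```

```text
t 12.88 p [ 0.5196 -0.0601  0.069 ] yaw [-1.7997e+02  1.0000e-02 -1.0442e+02] jig mm [-39.3  18.5] Fj [-0.5 -0.2 -0.2] w 0.0008
665 ((-3.4859180450439453, 18.476287841796875), (62.46567153930664, 103.01692199707031), 0.07606079429388046) [[-29.1, -30.7], [27.4, 68.0]]
```

>>> servo_tool(
  steps=[
    [[0, 0, -3, 0, 0], [0, 0, -3, 0, 0], [0, 0, -3, 0, 0], [0, 0, -3, 0, 0], [0, 0, -3, 0, 0], [0, 0, 0, 0, 0]],
  ],
)

```text
t: 13.68
eef_pos: [0.5339, -0.0638, 0.069]
ee_rot: [-3.141, 0.0, -1.822]
force: [0.8, -0.4, -0.0]
width: 0.0006
```

```bash
python3 blk.py
```

```text
t 13.68 p [ 0.5339 -0.0638  0.069 ] yaw [-179.98    0.   -104.42] jig mm [-24.4  18.4] Fj [ 0.9 -0.2 -0. ] w 0.0006
672 ((10.983383178710938, 18.551128387451172), (102.59197235107422, 62.49739456176758), 89.91295623779297) [[-15.7, -30.3], [42.0, 67.9]]
```

```bash
cat > gap.py <<'E'
from h import *
f=arm.grab_frame("side"); W=cloud(f); J=tojig(W)*1e3; Z=W[...,2]
for a,b in ((-28,-15),(-15,0),(0,10),(40,52),(52,66)):
    m=(J[...,1]>a)&(J[...,1]<b)&(J[...,0]>-40)&(J[...,0]<49)&(Z>.0615)&(Z<.0665)
    x=np.sort(J[...,0][m]); n=(J[...,1]>a)&(J[...,1]<b)&(J[...,0]>-40)&(J[...,0]<51)&(Z<.045)
    z=J[...,0][n&(J[...,0]>20)]
    print(a,b,x[[2,len(x)//2,-3]].round(1),"bed seen beyond:",len(z))
save(f,"gap.png",(205,180,305,270),7)
E
python3 gap.py
```

```text
-28 -15 [-6.1 17.3 41.1] bed seen beyond: 13
-15 0 [-6.3 17.  41.2] bed seen beyond: 10
0 10 [-37.    9.2  41.4] bed seen beyond: 8
40 52 [-5.7 14.8 41. ] bed seen beyond: 7
52 66 [-2.3 19.9 41. ] bed seen beyond: 7
```

View pics/gap.png

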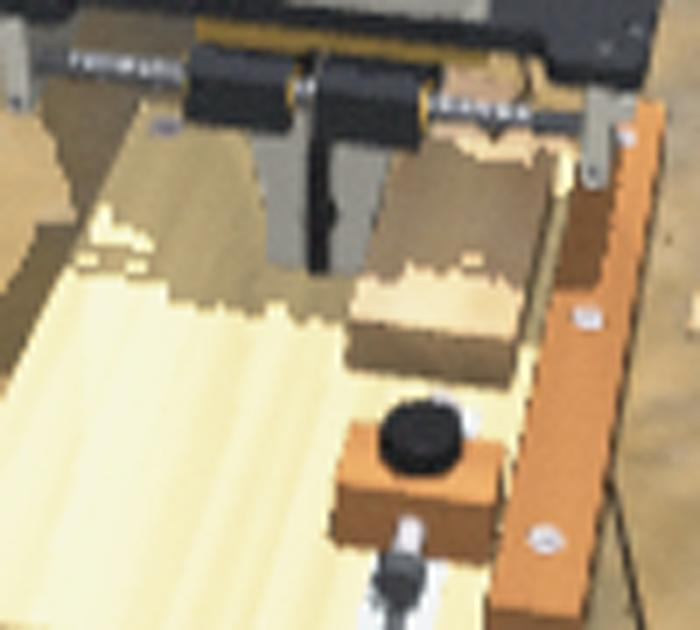

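The block is square, with about 8 mm left to the fence and the stop behind it. I close in on the fence by touch.

>>> servo_tool(
  steps=[
    [[0, 0, -2, 0, 0], [0, 0, -2, 0, 0], [0, 0, -1, 0, 0], [0, 0, -0.5, 0, 0], [0, 0, 0, 0, 0]],
  ],
)

```text
t: 14.4
eef_pos: [0.5389, -0.0652, 0.0689]
ee_rot: [3.142, -0.0, -1.822]
force: [-0.7, 0.2, -0.4]
width: 0.0004
```

>>> servo_tool(
  steps=[
    [[0, 0, -0.5, 0, 0], [0, 0, -0.5, 0, 0], [0, 0, 0, 0, 0]],
  ],
)

```text
t: 14.78
eef_pos: [0.54, -0.0654, 0.0689]
ee_rot: [-3.141, 0.0, -1.822]
force: [-0.1, 0.5, 0.1]
width: 0.0002
```

>>> servo_tool(
  steps=[
    [[0, 0, -0.5, 0, 0], [0, 0, -0.5, 0, 0], [0, 0, 0, 0, 0]],
  ],
)

```text
t: 15.15
eef_pos: [0.5409, -0.0656, 0.069]
ee_rot: [-3.141, 0.0, -1.822]
force: [-0.5, -0.1, 0.5]
width: 0.0008
```

>>> servo_tool(
  steps=[
    [[0, 0, -0.5, 0, 0], [0, 0, -0.5, 0, 0], [0, 0, 0, 0, 0]],
  ],
)

```text
t: 15.52
eef_pos: [0.5415, -0.0659, 0.0689]
ee_rot: [3.141, -0.0, -1.822]
force: [-2.2, 0.3, 1.3]
width: 0.0004
```

>>> servo_tool(
  steps=[
    [[0, 0, -0.5, 0, 0], [0, 0, 0, 0, 0]],
  ],
)

```text
t: 15.78
eef_pos: [0.5416, -0.0661, 0.0689]
ee_rot: [3.14, -0.0, -1.823]
force: [-4.3, 1.6, 4.1]
width: 0.0003
```

>>> servo_tool(
  steps=[
    [[0, 0, -0.5, 0, 0], [0, 0, -0.2, 0, 0], [0, 0, 0, 0, 0], [0, 0, 0, 0, 0]],
  ],
)

```text
t: 16.27
eef_pos: [0.5416, -0.0661, 0.0688]
ee_rot: [3.139, -0.001, -1.823]
force: [-7.0, 3.1, 5.2]
width: 0.0005
```

>>> servo_tool(
  steps=[
    [[0, 0, -0.5, 0, 0], [0, 0, 0, 0, 0], [0, 0, 0, 0, 0], [0, 0, 0, 0, 0], [0, 0, 0, 0, 0], [0, 0, 0, 0, 0]],
  ],
)

```text
t: 17.02
eef_pos: [0.5416, -0.0662, 0.0687]
ee_rot: [3.139, -0.001, -1.823]
force: [-8.4, 4.7, 7.0]
width: 0.0005
```

>>> servo_tool(
  steps=[
    [[0, 0, 5, 0, 0], [0, 0, 15, 0, 0], [0, 0, 0, -30, 0], [0, 0, 0, -20, 0], [0, -40, -25, 0, 0], [0, -40, -25, 0, 0], [0, 0, -8, 0, 0], [0, 0, 0, 0, 0]],
  ],
)

```text
t: 18.02
eef_pos: [0.5997, 0.0017, 0.1185]
ee_rot: [3.141, -0.0, -1.822]
force: [-0.3, 0.4, -0.3]
width: 0.0002
```

```bash
python3 blk.py; python3 gap.py; python3 -c "
from h import *
print(delta(toworld((.023,.098)),.069,-104.36))"
```

```text
t 18.02 p [0.5997 0.0017 0.1185] yaw [ 1.7997e+02 -2.0000e-02 -1.0441e+02] jig mm [23.  98.2] Fj [-0.4  0.3 -0.3] w 0.0002
644 ((24.46078109741211, 19.62515640258789), (48.82173538208008, 103.10588836669922), 0.0984468087553978) [[0.7, -30.2], [48.4, 68.1]]
-28 -15 [ 1.1 23.2 47.5] bed seen beyond: 1
-15 0 [ 2.1 26.5 48.3] bed seen beyond: 0
0 10 [ 2.2 24.9 47.2] bed seen beyond: 0
40 52 [ 1.9 25.2 46.8] bed seen beyond: 0
52 66 [ 1.6 26.3 47.4] bed seen beyond: 0
[-0.5 -0.4 49.8 -0.1]
```

View pics/gap.png

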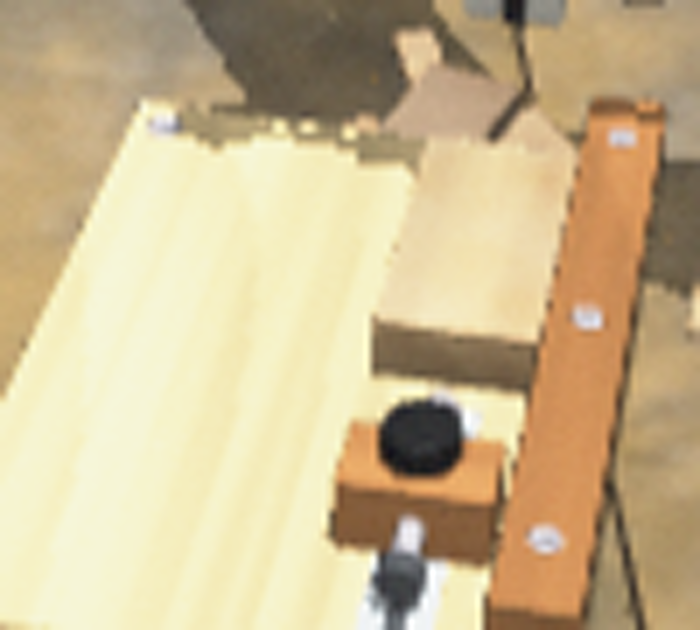

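>>> servo_tool(
  steps=[
    [[0, 0, 0, 25, 0], [0, 0, 0, 24.5, 0], [0, 0, 0, 0, 0], [0, 9, 0, 0, 0], [0, 7, 0, 0, 0], [0, 5, -0.1, 0, 0], [0, 5, -0.1, 0, 0], [0, 0, 0, 0, 0]],
  ],
)

```text
t: 19.12
eef_pos: [0.5938, -0.024, 0.0696]
ee_rot: [-3.142, -0.0, -1.823]
force: [0.8, 0.2, -0.7]
width: 0.0005
```

```bash
python3 blk.py
```

```text
t 19.12 p [ 0.5938 -0.024   0.0696] yaw [-180.     -0.   -104.44] jig mm [23.7 71.8] Fj [ 0.7  0.4 -0.7] w 0.0005
695 ((24.307029724121094, 13.75189208984375), (49.21230697631836, 108.8247299194336), 0.03180456906557083) [[0.5, -39.7], [48.4, 62.7]]
```

>>> servo_tool(
  steps=[
    [[0, 3, -0.1, 0, 0], [0, 3, 0, 0, 0], [0, 2, -0.1, 0, 0], [0, 0.5, 0, 0, 0], [0, 0, 0, 0, 0]],
  ],
)

```text
t: 19.8
eef_pos: [0.5918, -0.0319, 0.0694]
ee_rot: [3.141, -0.0, -1.822]
force: [-1.3, 1.8, 1.4]
width: 0.0003
```

>>> servo_tool(
  steps=[
    [[0, 0.5, 0, 0, 0], [0, 0.5, 0, 0, 0], [0, 0, 0, 0, 0]],
  ],
)

```text
t: 20.18
eef_pos: [0.5916, -0.0328, 0.0694]
ee_rot: [3.141, -0.0, -1.823]
force: [-0.7, 1.1, -0.4]
width: 0.0005
```

```bash
python3 blk.py
```

```text
t 20.18 p [ 0.5916 -0.0328  0.0694] yaw [ 1.7999e+02 -1.0000e-02 -1.0442e+02] jig mm [23.7 62.7] Fj [-1.   0.9 -0.4] w 0.0005
710 ((24.45945167541504, 7.7641754150390625), (49.02003860473633, 114.91107177734375), 0.031941838562488556) [[0.6, -48.8], [48.6, 54.6]]
```

>>> servo_tool(
  steps=[
    [[0, 0.5, 0, 0, 0], [0, 0.5, 0, 0, 0], [0, 0, 0, 0, 0]],
  ],
)

```text
t: 20.6
eef_pos: [0.5915, -0.0339, 0.0695]
ee_rot: [-3.142, -0.0, -1.822]
force: [-0.4, 0.0, 0.3]
width: 0.0003
```

>>> servo_tool(
  steps=[
    [[0, 0.5, 0, 0, 0], [0, 0.5, 0, 0, 0], [0, 0, 0, 0, 0]],
  ],
)

```text
t: 20.98
eef_pos: [0.5913, -0.0348, 0.0695]
ee_rot: [-3.141, -0.0, -1.822]
force: [0.4, 0.4, -1.0]
width: 0.0006
```

>>> servo_tool(
  steps=[
    [[0, 0.5, 0, 0, 0], [0, 0.5, 0, 0, 0], [0, 0, 0, 0, 0]],
  ],
)

```text
t: 21.35
eef_pos: [0.591, -0.0357, 0.0695]
ee_rot: [-3.141, 0.0, -1.822]
force: [-0.1, 0.2, 0.3]
width: 0.0006
```

>>> servo_tool(
  steps=[
    [[0, 0.5, 0, 0, 0], [0, 0.5, 0, 0, 0], [0, 0, 0, 0, 0]],
  ],
)

```text
t: 21.72
eef_pos: [0.5908, -0.0367, 0.0695]
ee_rot: [-3.141, 0.0, -1.822]
force: [0.5, 1.0, 0.8]
width: 0.0006
```

>>> servo_tool(
  steps=[
    [[0, 0.5, 0, 0, 0], [0, 0.5, 0, 0, 0], [0, 0, 0, 0, 0]],
  ],
)

```text
t: 22.1
eef_pos: [0.5906, -0.0374, 0.0695]
ee_rot: [-3.141, 0.0, -1.822]
force: [-0.2, 2.2, 0.3]
width: 0.0005
```

Contact is starting (measured travel lags the command), so I continue in half-millimetre steps.

>>> servo_tool(
  steps=[
    [[0, 0.5, -0.1, 0, 0], [0, 0, 0, 0, 0]],
  ],
)

```text
t: 22.35
eef_pos: [0.5907, -0.0375, 0.0696]
ee_rot: [-3.141, 0.001, -1.822]
force: [0.6, 5.4, 1.3]
width: 0.0005
```

>>> servo_tool(
  steps=[
    [[0, 0.5, -0.1, 0, 0], [0, 0, 0, 0, 0]],
  ],
)

```text
t: 22.6
eef_pos: [0.5906, -0.0375, 0.0695]
ee_rot: [-3.141, 0.001, -1.822]
force: [-0.3, 8.8, 0.7]
width: 0.0008
```

>>> servo_tool(
  steps=[
    [[0, 0.3, 0, 0, 0], [0, 0, 0, 0, 0], [0, 0, 0, 0, 0], [0, 0, 0, 0, 0], [0, 0, 0, 0, 0], [0, 0, 0, 0, 0]],
  ],
)

```text
t: 23.35
eef_pos: [0.5906, -0.0375, 0.0695]
ee_rot: [-3.141, 0.002, -1.822]
force: [0.3, 11.0, 1.5]
width: -0.0001
```

>>> servo_tool(
  steps=[
    [[0, -2, 0, 0, 0], [0, -15, 0, 0, 0], [0, -15, 0, 0, 0], [0, 0, 0, -30, 0], [0, -20, 0, -30, 0], [0, -40, 0, -30, 0], [0, -40, 0, 0, 0], [0, 0, 0, 0, 0]],
  ],
)

```text
t: 24.35
eef_pos: [0.6239, 0.0921, 0.1597]
ee_rot: [-3.141, 0.001, -1.819]
force: [-0.7, -0.7, -0.3]
width: 0.0003
```

```bash
python3 blk.py; python3 gap.py
python3 - <<'E'
from h import *
f=arm.grab_frame("top"); W=cloud(f); J=tojig(W)*1e3; Z=W[...,2]
m=(Z>.061)&(Z<.0675)&(J[...,0]>-10)&(J[...,0]<49)&(J[...,1]>-52)&(J[...,1]<60); p=J[m].astype(np.float32)
print(cv2.minAreaRect(p),np.percentile(p,[1,99],axis=0).round(1).tolist()); save(f,"fin.png",(255,130,375,220),6)
for th in ("thick_block","tin","roll"):
    for r in arm.cut_out(f,th)[:1]: print(th,np.nanmedian(W[r["mask"]],0).round(4),np.round(r["extent"]))
E
```

```text
t 24.35 p [0.6239 0.0921 0.1597] yaw [-1.7995e+02  3.0000e-02 -1.0425e+02] jig mm [ 24.1 191.8] Fj [-0.5 -0.8 -0.3] w 0.0003
694 ((24.4497013092041, -2.8319931030273438), (102.83592224121094, 48.962825775146484), 89.9315185546875) [[0.5, -53.1], [48.4, 46.5]]
-28 -15 [ 1.7 25.  47.3] bed seen beyond: 0
-15 0 [ 1.3 24.9 48.3] bed seen beyond: 0
0 10 [ 3.  26.3 47.2] bed seen beyond: 0
40 52 [ 2.8 23.1 45.4] bed seen beyond: 0
((24.166427612304688, -2.9775123596191406), (49.54663848876953, 98.09327697753906), 0.18339742720127106) [[-0.0, -51.1], [48.4, 45.1]]
thick_block [0.6178 0.2345 0.0485] [126. 147. 184. 182.]
tin [ 0.768  -0.0215  0.0183] [249.  90. 279. 120.]Traceback (most recent call last):
  File "gap.py", line 7, in <module>
    print(a,b,x[[2,len(x)//2,-3]].round(1),"bed seen beyond:",len(z))
              ~^^^^^^^^^^^^^^^^^^
IndexError: index 2 is out of bounds for axis 0 with size 0
```

View pics/fin.png

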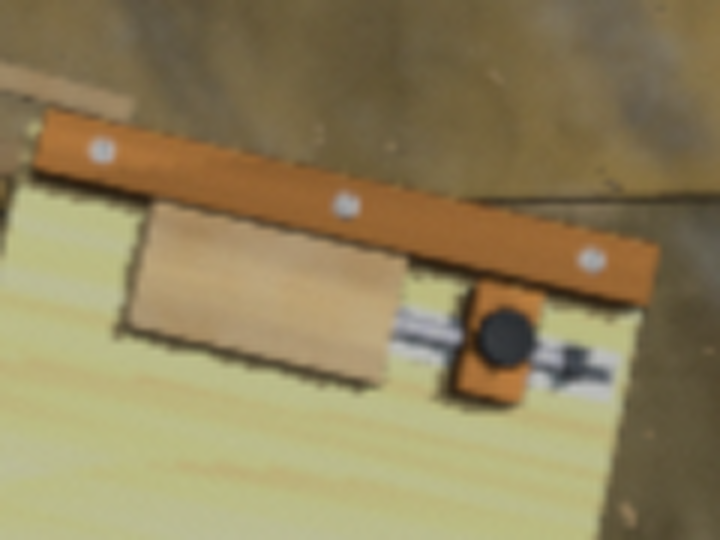

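The top view shows the block flush against the fence, with its -y end on the screw at (395,330). I'm handing it in. (`gap.png` was an old picture: that script stopped before saving a new one.)

```bash
python3 -c "
from h import *
st(); arm.job_done()"
```

```text
t 24.65 p [0.6229 0.0883 0.1593] yaw [ 1.7998e+02 -2.0000e-02 -1.0446e+02] jig mm [ 24.1 187.8] Fj [-0.   0.1  0.3] w 0.0006
the job is handed in; nothing more can be done
```

The thin pine block is lying flat on the jig against the back fence and the set screw, and I handed the job in at 24.7 s. I set it down on the bed and pushed it to the fence, leaning at about 9 N for 0.75 s. I then slid it along the fence to the screw and leaned at about 11 N.

**Last checks:** with the gripper clear, both cameras show the block within 0.2° of square and no bed visible between it and the fence. Its near end is at the screw, with its centre at about jig (24, −3) mm. The highest push force I read was 11 N, but forces are only read at the end of each move call.

**Checks that failed or fell short:**
- **Fence gap:** the last side-view check stopped with an error after four of its five sections. Those four showed no gap. The side picture I viewed then was an older one; the final top picture is current.
- **Bystanders:** the tin is where it was. The thick block read within 3 to 6 mm of its first reading, which I take as the arm partly hiding it, since nothing went near it. The roll was not detected in the last image, probably because the arm hid it, so I didn't re-measure it. The arm never went near it.
- **Stop and screw:** the gripper never touched them, and they looked the same in the last image. I didn't re-measure them.

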